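# Press the bush home and show the link to the inspection camera

### The arm

A 6-joint arm with a two-finger parallel gripper is mounted at the origin on the work surface. World frame = base frame: x ahead of the robot, y to its left, z up, the work surface at z = 0. Lengths are in m, angles in rad, forces in N, time in s.
With the tool pointing down it reaches from about 0.225 to 0.875 m from the base axis. Payload 3.4 kg.
Tool frame: the origin (TCP) lies at the very end of the fingers, on their centre line; the grasp point (between the pads) lies 19 mm behind it; z points along the fingers, y is the line along which they close (so a half turn about z gives the same grasp; the last joint's range is limited). The gripper opens to 85 mm and grips with 20 to 120 N. Pads are 22 mm wide; open, the fingers measure 114 mm over their backs; the gripper's body (76 mm by 85 mm) begins 54 mm behind the grasp point. The pads swing forward as they close: fully open they stand 13 mm farther back than shut.
Start: joints at [1.037, 0.276, 1.505, -0, 1.361, -0.121], TCP at [0.231, 0.527, 0.231] pointing down, gripper open.
Joint ranges: [-2.89, 2.89], [-0.75, 2.08], [0.22, 2.7], [-1.18, 4.32], [0.11, 2.71], [-2.7, 2.7]. Speed limits (rad/s): [2.57, 2.57, 3.14, 3.14, 3.14, 3.14].

### API

Orientations are given as a unit quaternion [w, x, y, z].
In Python, from rig import manip, eyes gives the robot as it stands.
- The arm moves only by the tool servo_tool, never from a script. Its argument "series" is text: rows parted by semicolons, each of 7 numbers parted by spaces: the shift along the tool's x, y, z in m, then the turn, a rotation vector about the tool's x, y, z in degrees, then the closure, from 0 (fully open) to 1 (shut). In form: dx dy dz ax ay az fingers; .... A call has 1 to 5 rows; each row is the pose to reach, as a shift and turn from the pose commanded when the call began, along the tool's axes at that moment; what a row does not reach only later rows make up. A row lasts 1/10 s, in which the tool goes at most 50 mm and 8.59 degrees, less where a joint would pass 70% of its speed; a pose out of reach is approached as far as the arm can. A call with a gripper value outside its range is refused whole. The fingers move at their own pace and stop on an object; "squeeze" is the grip in N (left out, the last holds). Time passes only in rows, so rows that repeat a pose let the fingers close. It gives the time, the measured TCP pose, the force, the opening and the grip force at its end, in the units of the state.
- manip.get_state(): the state, without advancing time (a new reading comes with each control period).
- eyes.get_image(name): name is "scene" or "top" or "wrist"; returns the picture (420x560x3 uint8, red, green, blue); there is no depth.
- eyes.camera_info(name): a dict with "fx", "fy", "cx", "cy" (pixels), "eye" and "orientation" of the camera in the world. Camera axes: x right, y down, z forward; pixel columns grow to the right and rows downward; lengths in m; the calibration is good to about 2 mm. A picture is of the moment at which its call begins: read the wrist's pose just before it. camera_info takes no time and is no camera call; for the wrist camera it gives the pose at the moment of the call.
- manip.sign_off(): hands the job in; it is judged then, once.
The state is a dict: "clock": time; "qpos": joint angles; "qd": joint speeds; "effort": joint torques, N m; "position": TCP position; "ee_rot": TCP orientation; "contact_force": force on the tool from outside, world axes, zero at the start; "moment": the same for the moment, N m; "width": finger opening in m; "gripper_force": force on a finger pad.
Only numpy, scipy, OpenCV 4.12 (cv2) and the standard library are available. Lean on these libraries where they do the work, as an engineer would, in place of code of your own. Each camera call takes 0.05 s, during which the arm holds its last target. There are 200 camera calls.

### The job

Pull the hand press's lever all the way down so that the brass bush is pressed flush into the copper link, then ease the lever slowly back up to its rest without letting it fly up. Then draw the link out of the press and hold it in the air in front of the tilted inspection camera for checking: underside square to the lens, the bush on the lens axis 11 cm from the lens, the link's plain end towards the low side of the tilted lens. Finish while still holding it there, touching neither camera nor press with it, and leave the things lying around undisturbed.

Things in the scene. Friction and masses are not known exactly. Their poses are not given: they have to be found in the camera images.
- press: Fixed grey hand press about 200 x 130 x 193 mm high; origin on the table under the ram axis; x from its open front (facing the robot at yaw 0) to its column, z up. Its head, 56 mm wide, overhangs from x = -33 mm, underside 127 mm up. The ram, 18 mm across, has its tip 94 mm up with the lever at rest, 77 mm with it fully down. The lever is on the -y side.
- nest (a point): On the floor of the press's steel nest block (46 mm wide), on the ram axis, 70 mm above the table; axes as the press's. The floor runs from 75 mm before this point (-x) to 20 mm behind it, where an end stop rises 14 mm. Low side rails stand 3.5 mm above the floor, 29 mm apart. Front and top of the floor's first 40 mm are open.
- lever_grip (a point): Middle of the lever's straight black round grip, 22 mm across and 110 mm long, lying level along the press's x. Moves with the lever: at rest 292 mm above the table and 146 mm to -y of the ram axis.
- lever_hinge (a point): Fixed point on the lever's hinge line (the line runs along the press's x), 170 mm above the table and at the same press x as lever_grip; lever_grip circles it at 190 mm radius.
- press_lever (a joint): Lever angle, rad: 0 at rest (lever 40 degrees above level), grows as the grip is pulled down, 0.85 at the bottom stop (about 9 degrees below level). Sprung back to 0, about 2 N at the grip at the top and 9 N at the bottom, plus a little while the bush goes in; let go when down it flies up. Drives the ram down 20 mm per rad.
- link: Loose flat copper bar 140 x 24 x 8 mm, about 0.2 kg. Origin at the centre of its underside, x along its length to the bush end, z out of its top. Starts lying in the nest, underside 70 mm above the table, bush under the ram, plain end sticking out of the nest about 50 mm towards the robot: grip that end, about 47 mm before the origin, across its 24 mm width.
- link_bush (a point): On the link's underside at the centre of the bush's hole: 55 mm along +x from the link's origin. Axes as the link's.
- bush (a joint): How far the brass bush (13 mm across, 8 mm long) has been pressed into the link, m: 0 at the start (standing 5 mm proud of the top), 0.005 when flush on both sides. Stays where it is pressed; takes about 12 N of the ram.
- camera_head: Fixed inspection camera in a small stand with a base plate 110 x 90 mm, lens 48 mm across. Origin at the centre of the lens face, 100 mm above the table; z is the lens axis, pointing out of the lens, up and back towards the robot, 25 degrees from vertical; x points to the high side of the lens face (away from the robot and up), y level.
- focus (a point): The point on the lens axis 110 mm out from the lens face, where the bush is to be held. Axes as the camera head's: the held link's x should lie along this x and its z along this z (underside towards the lens).
- bin: Bystander: open blue bin 160 x 110 x 70 mm, origin under its centre.
- tumbler: Bystander: red bottle, 66 mm across, 170 mm high, origin under its centre.
- screwdriver: Bystander: screwdriver lying on the table.
- cutters: Bystander: black-handled wire cutters, about 145 mm long, lying on the table.
- link_up (a point): A point in the air 100 mm straight out from the link's underside on the bush axis, on its top side (link_bush + 100 mm along the link's z).
- camera_stand: The camera's stand; origin on the table straight below the lens centre, x away from the robot at yaw 0, z up. Stands up to 82 mm high.
Not all that is in view belongs to the job. There is more than one size of the link; the job needs the smallest.

How it is judged:
By the outcome, as a careful person would: the job done as asked, in the order asked, and still so for the second after the job is handed in, while the arm keeps its last pose, push and grip.
It also fails if it takes over 61 s, if anything falls off the work surface, if the arm or the gripper's body presses on something with over 40 N, if the wrist force passes 120 N, or if a joint passes its speed limit or range.

## Working session

There is one attempt and no reset: what is moved stays moved. The work goes in short steps, Python scripts to look and compute and a tool call to move; the robot and the scene stay as the last step left them, time stands still between calls to the robot, and variables do not carry over. Pictures are saved under pics/ and viewed, at most 10 in all, crops included, and the job is handed in when it is done.

Besides the shell and the picture viewer there is one more tool, called after ">>>" as a command line: name --argument value ..., lists and objects as JSON in quotes. servo_tool: Moves the arm, as the interface text tells. Its arguments: {"type":"object","properties":{"series":{"type":"string"},"squeeze":{"type":"number"}},"required":["series"]}

```bash
mkdir -p pics; ls
cat > h.py <<'E'
import numpy as np, cv2
from rig import manip, eyes
from scipy.spatial.transform import Rotation as R
def rot(q): return R.from_quat([q[1],q[2],q[3],q[0]])
def snap(n,f):
    i=eyes.camera_info(n); im=eyes.get_image(n); cv2.imwrite('pics/'+f,im[:,:,::-1]); return i,im
def ray(i,u,v):
    d=rot(i['orientation']).apply([(u-i['cx'])/i['fx'],(v-i['cy'])/i['fy'],1]); return np.array(i['eye']),d
def onz(i,u,v,z):
    e,d=ray(i,u,v); return e+d*(z-e[2])/d[2]
def proj(i,p):
    c=rot(i['orientation']).inv().apply(np.array(p)-i['eye']); return c[0]/c[2]*i['fx']+i['cx'],c[1]/c[2]*i['fy']+i['cy']
E
python3 - <<'E'
from h import *
for n in('scene','top'):
    i,im=snap(n,n+'0.png'); print(n,i)
print(manip.get_state())
E
```

```text
pics
scene {'fx': 541.5735599934966, 'fy': 541.5735599934966, 'cx': 283.1269806728362, 'cy': 208.95309756513862, 'eye': array([ 1.60657061, -0.09345613,  1.42822921]), 'orientation': array([-0.25921645,  0.68783789,  0.63383792, -0.24069766])}
top {'fx': 423.4544000059016, 'fy': 423.4544000059016, 'cx': 276.7146080967613, 'cy': 211.0949751837829, 'eye': array([0.33529939, 0.01664878, 1.30718692]), 'orientation': array([ 0.04576677, -0.6975684 ,  0.71236612, -0.0619535 ])}
{'clock': 0.1, 'qpos': array([ 1.03698560e+00,  2.76521083e-01,  1.50601906e+00, -1.87234754e-05,
        1.36071065e+00, -1.21005800e-01]), 'qd': array([-0.0010926 , -0.00123083, -0.00285835, -0.00059804,  0.0004589 ,
       -0.00109403]), 'effort': array([ 2.06613848e-03, -4.17701912e+01, -2.46406138e+01,  1.87706091e-04,
        5.78812149e-03, -1.34996100e-05]), 'position': array([0.23044559, 0.52627509, 0.23052731]), 'ee_rot': array([-2.57952245e-04,  2.04938070e-01,  9.78774591e-01, -7.87971647e-04]), 'contact_force': array([-0.72435268,  0.02144346,  0.03237206]), 'moment': array([-0.04390375,  0.02427089, -0.00844521]), 'gripper_force': 0.0, 'width': 0.0855023953196242}
```

View pics/scene0.png

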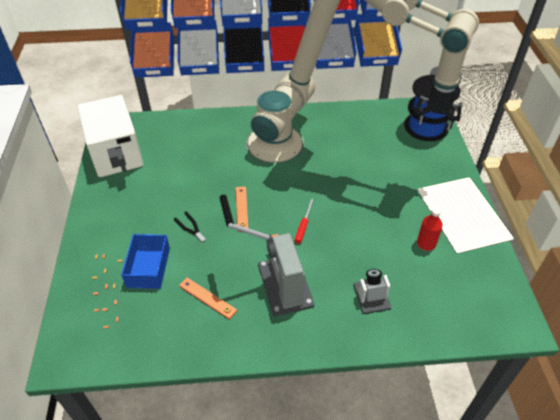

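View pics/top0.png

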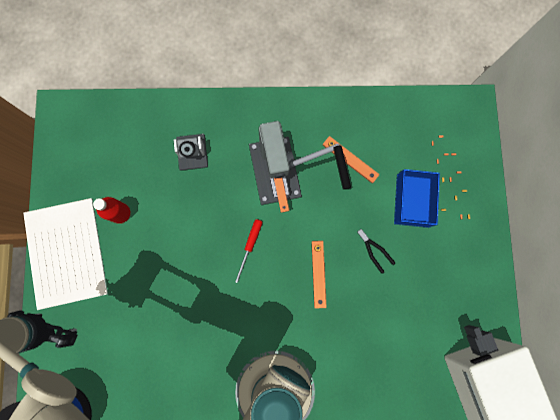

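The scene view shows the press at (285,275), the camera at (373,290), the bottle at (430,230), and the grip as a black bar at (226,210). Three links could be taken for the target: one in the nest at top (282,195), one lying at top (320,275), and one lying at top (352,160). By the description I choose the one in the nest and check it in a crop.

Run:
```python
import cv2
a=cv2.imread('pics/top0.png')[112:222,165:365]; cv2.imwrite('pics/c1.png',cv2.resize(a,None,fx=4,fy=4,interpolation=cv2.INTER_CUBIC))
a=cv2.imread('pics/scene0.png')[180:320,210:400]; cv2.imwrite('pics/c2.png',cv2.resize(a,None,fx=4,fy=4,interpolation=cv2.INTER_CUBIC))
```

```text
(no output)
```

View pics/c1.png

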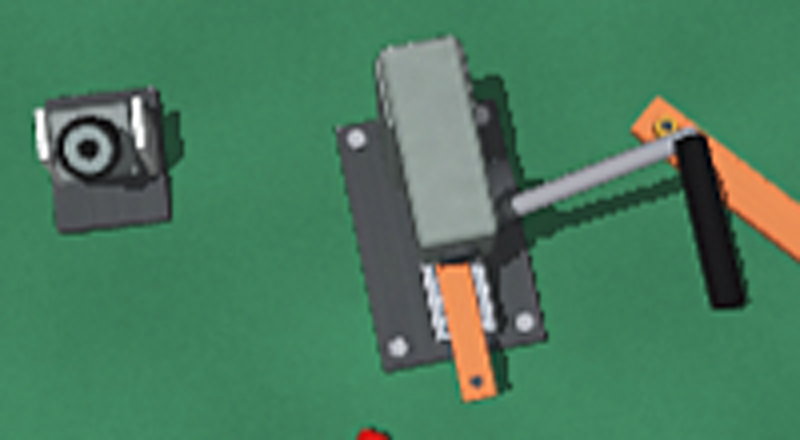

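View pics/c2.png

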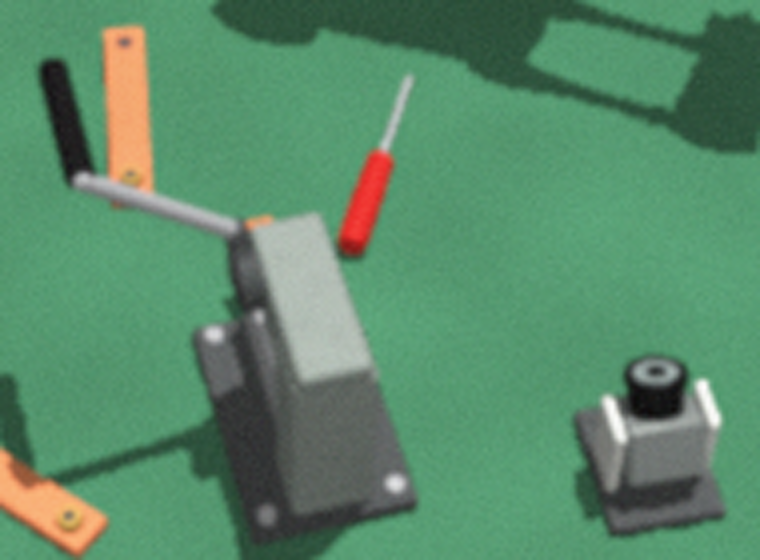

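The crops confirm the link in the nest, with its plain end at c1 (480,398) sticking out towards the robot. The grip runs from c1 (690,138) to (729,305), the lens is at c1 (89,149), and the head top corners are visible.

Run:
```python
from h import *
i=eyes.camera_info('top'); s=eyes.camera_info('scene')
c=lambda x,y,z: onz(i,165+(x-1.5)/4,112+(y-1.5)/4,z)
d=lambda x,y,z: onz(s,210+(x-1.5)/4,180+(y-1.5)/4,z)
def P(n,a): print(n,np.round(a,4))
for n,x,y,z in [('link end L',464,403,.078),('link end R',497,394,.078),('link at head L',437,262,.078),('link at head R',470,262,.078),
 ('grip far',690,138,.292),('grip near',729,305,.292),('lens',89,149,.1),
 ('headFL',421,249,.193),('headFR',497,235,.193),('headBL',382,50,.193),('headBR',457,37,.193),('plFL',386,371,.008),('plFR',546,339,.008),('plBL',337,126,.008),('camFL',60,233,.005),('camFR',171,219,.005)]:
  P(n,c(x,y,z))
print('scene')
for n,x,y,z in [('grip far',78,178,.292),('grip near',53,65,.292),('lens',656,372,.1),('headFL',318,215,.193),('headFR',252,222,.193),('headBL',372,372,.193),('headBR',303,382,.193),('plBL',415,505,.008),('plBR',262,540,.008),('plFR',195,335,.008),
('camBL',722,512,.005),('camBR',612,530,.005)]: P(n,d(x,y,z))
```

```text
link end L [ 0.5199 -0.0251  0.078 ]
link end R [ 0.5261 -0.0495  0.078 ]
link at head L [ 0.6263 -0.0076  0.078 ]
link at head R [ 0.6258 -0.0321  0.078 ]
grip far [ 0.652  -0.1627  0.292 ]
grip near [ 0.5454 -0.182   0.292 ]
lens [0.7106 0.2466 0.1   ]
headFL [0.6082 0.0053 0.193 ]
headFR [ 0.617  -0.0463  0.193 ]
headBL [0.7489 0.0292 0.193 ]
headBR [ 0.7574 -0.0225  0.193 ]
plFL [0.5568 0.0326 0.008 ]
plFR [ 0.5797 -0.0928  0.008 ]
plBL [0.7549 0.0681 0.008 ]
camFL [0.6721 0.2867 0.005 ]
camFR [0.682  0.1998 0.005 ]
scene
grip far [ 0.6496 -0.1669  0.292 ]
grip near [ 0.5428 -0.1832  0.292 ]
lens [0.7108 0.2446 0.1   ]
headFL [0.6161 0.0011 0.193 ]
headFR [ 0.6186 -0.0474  0.193 ]
headBL [0.7574 0.026  0.193 ]
headBR [ 0.7617 -0.022   0.193 ]
plBL [0.7536 0.0636 0.008 ]
plBR [ 0.7741 -0.0537  0.008 ]
plFR [ 0.5828 -0.094   0.008 ]
camBL [0.7769 0.294  0.005 ]
camBR [0.7854 0.2086 0.005 ]
```

```bash
cat >> h.py <<'E'
def tool(x,z):
    x=np.array(x)/np.linalg.norm(x); z=np.array(z)-np.dot(z,x)*x; z/=np.linalg.norm(z); return R.from_matrix(np.c_[x,np.cross(z,x),z])
def down(yaw): return tool([np.cos(np.radians(yaw)),np.sin(np.radians(yaw)),0],[0,0,-1])
def go(p,r=None,p0=None,r0=None):
    s=manip.get_state(); r0=r0 or rot(s['ee_rot']); p0=s['position'] if p0 is None else p0
    r=r or r0
    return np.round(np.r_[r0.inv().apply(np.array(p)-p0),(r0.inv()*r).as_rotvec(degrees=True)],4)
E
python3 - <<'E'
from h import *
s=manip.get_state(); print(rot(s['ee_rot']).as_matrix().round(3))
for y in(10,190): print(go([.5975,-.1735,.38],down(y)))
E
```

```text
[[-0.916  0.401 -0.001]
 [ 0.401  0.916 -0.001]
 [ 0.    -0.002 -1.   ]]
[-6.169000e-01 -4.940000e-01 -1.488000e-01 -4.980000e-02  1.166000e-01
  1.463482e+02]
[ -0.6169  -0.494   -0.1488  -0.0886  -0.0379 -33.6517]
```

>>> servo_tool --series "0 0 -0.05 0 0 0 0; -0.07 -0.06 -0.1 0 0 -8 0; -0.617 -0.494 -0.149 0 0 -33.6 0; -0.617 -0.494 -0.149 0 0 -33.6 0; -0.617 -0.494 -0.149 0 0 -33.6 0"

```text
clock: 0.6
position: [0.314, 0.3654, 0.319]
ee_rot: [0.0, -0.071, 0.997, -0.0]
contact_force: [1.9, 0.9, 0.3]
width: 0.0854
gripper_force: 0.0
```

Run:
```python
from h import *
print(go([.5975,-.1735,.38],down(190)))
```

```text
[-0.2042 -0.5737 -0.0609 -0.015   0.0066 -1.843 ]
```

>>> servo_tool --series "-0.204 -0.57 -0.061 0 0 -1.8 0; -0.204 -0.57 -0.061 0 0 -1.8 0; -0.204 -0.57 -0.061 0 0 -1.8 0; -0.204 -0.57 -0.061 0 0 -1.8 0; -0.204 -0.57 -0.061 0 0 -1.8 0"

```text
clock: 1.1
position: [0.4288, 0.1446, 0.344]
ee_rot: [-0.0, -0.084, 0.996, 0.0]
contact_force: [0.7, -0.3, -0.1]
width: 0.0854
gripper_force: 0.0
```

Run:
```python
from h import *
print(go([.5975,-.1735,.38],down(190)))
```

```text
[-1.133e-01 -3.418e-01 -3.610e-02  1.570e-02 -1.000e-04 -3.950e-01]
```

>>> servo_tool --series "-0.113 -0.34 -0.036 0 0 -0.4 0; -0.113 -0.34 -0.036 0 0 -0.4 0; -0.113 -0.34 -0.036 0 0 -0.4 0; -0.113 -0.34 -0.036 0 0 -0.4 0; -0.113 -0.34 -0.036 0 0 -0.4 0"

```text
clock: 1.6
position: [0.5457, -0.0752, 0.3688]
ee_rot: [-0.0, -0.087, 0.996, 0.0]
contact_force: [0.9, 0.3, -0.3]
width: 0.0854
gripper_force: 0.0
```

Run:
```python
from h import *
print(go([.5975,-.1735,.38],down(190)))
```

```text
[-0.034  -0.1058 -0.0113  0.036  -0.02   -0.0277]
```

>>> servo_tool --series "-0.034 -0.106 -0.011 0 0 0 0; -0.034 -0.106 -0.011 0 0 0 0; -0.034 -0.106 -0.011 0 0 0 0; -0.034 -0.106 -0.011 0 0 0 0"

```text
clock: 2.0
position: [0.5977, -0.1736, 0.3782]
ee_rot: [-0.001, -0.086, 0.996, 0.001]
contact_force: [-0.1, -0.2, 0.7]
width: 0.0856
gripper_force: 0.0
```

Run:
```python
from h import *
i,im=snap('wrist','w1.png')
print(i); print(manip.get_state()['position'])
for p in [[.652,-.1638,.292],[.5445,-.183,.292]]: print(proj(i,p))
```

```text
{'fx': 376.65414875156216, 'fy': 376.65414875156216, 'cx': 286.94940085885986, 'cy': 207.71981206672967, 'eye': array([ 0.51809901, -0.18844128,  0.52104941]), 'orientation': array([0.10168655, 0.6357535 , 0.75535692, 0.12211985])}
[ 0.59691533 -0.1717483   0.37883849]
(np.float64(288.4084806579908), np.float64(290.7998630402163))
(np.float64(287.73004313593094), np.float64(130.5497672939743))
```

View pics/w1.png

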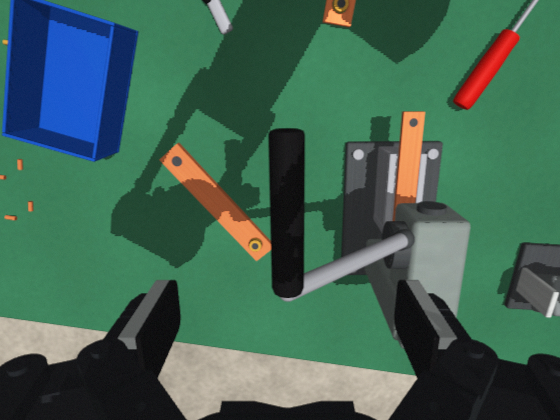

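The wrist view shows the grip at column 288, rows 130–296, aligned with the tool and within about 2 mm of the prediction. The link's plain end is at (413,112). Next I descend and close.

>>> servo_tool --series "0 0 0.04 0 0 0 0; 0 0 0.08 0 0 0 0; 0 0 0.107 0 0 0 0; 0 0 0.107 0 0 0 0; 0 0 0.107 0 0 0 0.3" --squeeze 40

```text
clock: 2.55
position: [0.5968, -0.1701, 0.274]
ee_rot: [0.0, -0.088, 0.996, 0.0]
contact_force: [-1.0, -0.2, 0.2]
width: 0.0732
gripper_force: 0.0
```

>>> servo_tool --series "0 0 0 0 0 0 1; 0 0 0 0 0 0 1; 0 0 0 0 0 0 1; 0 0 0 0 0 0 1; 0 0 0 0 0 0 1" --squeeze 40

```text
clock: 3.05
position: [0.5981, -0.1739, 0.2747]
ee_rot: [0.002, -0.087, 0.996, -0.002]
contact_force: [-0.5, -4.9, 6.0]
width: 0.0206
gripper_force: 39.6
```

Run:
```python
from h import *
s=manip.get_state(); print(s['position'],s['width'],s['gripper_force'],s['contact_force'])
i=eyes.camera_info('wrist')
r=rot(s['ee_rot']); print(r.as_matrix().round(3))
# arc: tool-frame shifts for lever angle a (press yaw 10)
y=np.radians(10); py=np.array([-np.sin(y),np.cos(y),0])
a0=np.radians(40); f=lambda a: -.19*np.cos(a0-a)*py+np.array([0,0,.19*np.sin(a0-a)])
for a in np.arange(0,.91,.05): print(round(a,2), r.inv().apply(f(a)-f(0)).round(4))
```

```text
[ 0.59808954 -0.17386035  0.27469097] 0.020597679313485107 39.56125259399414 [-0.50418587 -4.87869001  5.9953762 ]
[[-0.985 -0.173  0.004]
 [-0.173  0.985 -0.005]
 [-0.003 -0.005 -1.   ]]
0.0 [0. 0. 0.]
0.05 [ 0.     -0.0059  0.0075]
0.1 [ 0.     -0.0114  0.0152]
0.15 [ 0.0001 -0.0165  0.0232]
0.2 [ 0.0001 -0.0212  0.0315]
0.25 [ 0.0001 -0.0255  0.0399]
0.3 [ 0.0001 -0.0293  0.0486]
0.35 [ 0.0001 -0.0328  0.0575]
0.4 [ 0.0002 -0.0357  0.0665]
0.45 [ 0.0002 -0.0382  0.0757]
0.5 [ 0.0002 -0.0403  0.0849]
0.55 [ 0.0002 -0.0419  0.0943]
0.6 [ 0.0003 -0.043   0.1037]
0.65 [ 0.0003 -0.0437  0.1132]
0.7 [ 0.0003 -0.0438  0.1227]
0.75 [ 0.0003 -0.0435  0.1322]
0.8 [ 0.0004 -0.0428  0.1417]
0.85 [ 0.0004 -0.0415  0.1511]
0.9 [ 0.0004 -0.0398  0.1604]
```

>>> servo_tool --series "0 -0.006 0.0075 0 0 0 1; 0 -0.0115 0.015 0 0 0 1; 0 -0.0165 0.023 0 0 0 1; 0 -0.021 0.0315 0 0 0 1; 0 -0.0255 0.04 0 0 0 1"

```text
clock: 3.55
position: [0.6025, -0.1979, 0.2351]
ee_rot: [0.002, -0.087, 0.996, -0.001]
contact_force: [-0.9, -2.1, 8.6]
width: 0.0208
gripper_force: 42.0
```

>>> servo_tool --series "0 -0.004 0.0085 0 0 0 1; 0 -0.0075 0.0175 0 0 0 1; 0 -0.0105 0.0265 0 0 0 1; 0 -0.0125 0.0355 0 0 0 1; 0 -0.015 0.045 0 0 0 1"

```text
clock: 4.05
position: [0.6052, -0.2128, 0.1902]
ee_rot: [0.002, -0.087, 0.996, -0.001]
contact_force: [-1.7, -3.1, 8.6]
width: 0.0207
gripper_force: 44.6
```

```bash
cat >> h.py <<'E'
def lev():
    s=manip.get_state(); g=s['position']-rot(s['ee_rot']).apply([0,0,.019])
    print('grasp',g.round(4),'w',s['width'],'gf',s['gripper_force'],'F',np.round(s['contact_force'],1))
    y=np.radians(10);d=g-np.array([.5975,-.1735,.292]); py=d@[-np.sin(y),np.cos(y),0]-.1455; pz=d[2]+.1221
    print('ang',np.radians(40)-np.arctan2(pz,-py),'r',np.hypot(py,pz))
E
python3 -c "
from h import *
lev()"
```

```text
grasp [ 0.6051 -0.2128  0.2092] w 0.02072732172407235 gf 44.594183564186096 F [-1.7 -3.1  8.6]
ang 0.4895027650037165 r 0.1896342567108703
```

>>> servo_tool --series "0 -0.0016 0.0094 0 0 0 1; 0 -0.0027 0.0188 0 0 0 1; 0 -0.0034 0.0283 0 0 0 1; 0 -0.0035 0.0378 0 0 0 1; 0 -0.0032 0.0473 0 0 0 1"

```text
clock: 4.55
position: [0.6061, -0.2176, 0.1433]
ee_rot: [0.002, -0.087, 0.996, -0.003]
contact_force: [-0.5, -7.6, 11.4]
width: 0.0205
gripper_force: 47.4
```

>>> servo_tool --series "0 0.0008 0.0095 0 0 0 1; 0 0.002 0.019 0 0 0 1; 0 0.003 0.024 0 0 0 1; 0 0.003 0.024 0 0 0 1"

```text
clock: 4.95
position: [0.6058, -0.2161, 0.119]
ee_rot: [0.002, -0.087, 0.996, -0.004]
contact_force: [-1.9, -10.1, 10.8]
width: 0.0207
gripper_force: 48.6
```

```bash
python3 -c "
from h import *
lev()"
```

```text
grasp [ 0.6057 -0.2159  0.138 ] w 0.020669916504116523 gf 48.63337755203247 F [ -1.9 -10.1  10.8]
ang 0.865650247033915 r 0.19137172810971345
```

>>> servo_tool --series "0 0.0005 0.003 0 0 0 1; 0 0.001 0.006 0 0 0 1; 0 0.001 0.006 0 0 0 1"

```text
clock: 5.25
position: [0.6057, -0.2156, 0.1148]
ee_rot: [0.002, -0.087, 0.996, -0.005]
contact_force: [-3.1, -10.2, 15.3]
width: 0.0204
gripper_force: 49.4
```

```bash
python3 -c "
from h import *
lev()"
```

```text
grasp [ 0.6056 -0.2154  0.1338] w 0.02039389613466242 gf 49.40640985965729 F [ -3.1 -10.2  15.3]
ang 0.8875952185473709 r 0.19161347426621067
```

>>> servo_tool --series "0 0.0005 0.004 0 0 0 1; 0 0.001 0.008 0 0 0 1; 0 0.001 0.008 0 0 0 1"

```text
clock: 5.55
position: [0.606, -0.2155, 0.1128]
ee_rot: [0.004, -0.087, 0.996, -0.006]
contact_force: [-11.4, -7.8, 39.6]
width: 0.0207
gripper_force: 51.8
```

```bash
python3 -c "
from h import *
lev()
i,im=snap('wrist','w2.png');snap('top','t2.png')
a=im[100:420];cv2.imwrite('pics/w2.png',a[:,:,::-1])"
```

```text
grasp [ 0.6058 -0.2152  0.1318] w 0.020660998038118765 gf 51.78629457950592 F [-11.4  -7.8  39.6]
ang 0.8981100896174055 r 0.1918739814331426
```

View pics/w2.png

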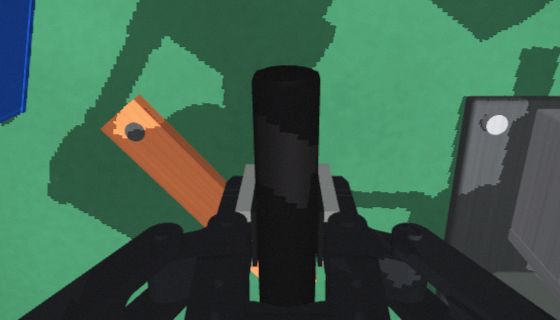

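The wrist view shows the bar still between the pads, centred at column 287. Force jumped 24 N with almost no travel, so the lever is on its bottom stop. I now ease it back up slowly.

>>> servo_tool --series "0 -0.0014 -0.0095 0 0 0 1; 0 -0.0028 -0.0192 0 0 0 1; 0 -0.0036 -0.0249 0 0 0 1; 0 -0.0043 -0.0305 0 0 0 1; 0 -0.0047 -0.0362 0 0 0 1"

```text
clock: 6.15
position: [0.606, -0.2176, 0.1406]
ee_rot: [0.002, -0.087, 0.996, -0.003]
contact_force: [1.0, -7.1, 3.7]
width: 0.0206
gripper_force: 47.3
```

>>> servo_tool --series "0 -0.0003 -0.0057 0 0 0 1; 0 -0.0004 -0.0114 0 0 0 1; 0 -0.0004 -0.0171 0 0 0 1; 0 -0.0002 -0.0228 0 0 0 1; 0 0.0002 -0.0285 0 0 0 1"

```text
clock: 6.65
position: [0.6058, -0.2164, 0.1687]
ee_rot: [0.001, -0.087, 0.996, -0.002]
contact_force: [0.6, -3.5, 2.4]
width: 0.0208
gripper_force: 45.6
```

>>> servo_tool --series "0 0.0006 -0.0057 0 0 0 1; 0 0.0013 -0.0113 0 0 0 1; 0 0.0023 -0.0169 0 0 0 1; 0 0.0033 -0.0226 0 0 0 1; 0 0.0046 -0.0281 0 0 0 1"

```text
clock: 7.15
position: [0.6048, -0.2113, 0.1966]
ee_rot: [0.001, -0.087, 0.996, -0.002]
contact_force: [0.8, -4.9, 2.0]
width: 0.0204
gripper_force: 44.1
```

```bash
python3 -c "
from h import *
lev()"
```

```text
grasp [ 0.6048 -0.2113  0.2156] w 0.020430801306965736 gf 44.05726611614227 F [ 0.8 -4.9  2. ]
ang 0.4546340199364771 r 0.18956529418958276
```

>>> servo_tool --series "0 0.0014 -0.0055 0 0 0 1; 0 0.0029 -0.011 0 0 0 1; 0 0.0046 -0.0165 0 0 0 1; 0 0.0065 -0.0218 0 0 0 1; 0 0.0086 -0.0271 0 0 0 1"

```text
clock: 7.65
position: [0.6032, -0.2027, 0.2235]
ee_rot: [0.001, -0.087, 0.996, -0.002]
contact_force: [1.7, -4.8, 3.8]
width: 0.021
gripper_force: 42.7
```

>>> servo_tool --series "0 0.0022 -0.0053 0 0 0 1; 0 0.0045 -0.0105 0 0 0 1; 0 0.0071 -0.0156 0 0 0 1; 0 0.0097 -0.0206 0 0 0 1; 0 0.0126 -0.0256 0 0 0 1"

```text
clock: 8.15
position: [0.6011, -0.1905, 0.2492]
ee_rot: [0.001, -0.087, 0.996, -0.002]
contact_force: [1.5, -5.7, 2.4]
width: 0.0209
gripper_force: 41.0
```

>>> servo_tool --series "0 0.003 -0.0048 0 0 0 1; 0 0.006 -0.0096 0 0 0 1; 0 0.0093 -0.0143 0 0 0 1; 0 0.0127 -0.0188 0 0 0 1; 0 0.0162 -0.0233 0 0 0 1"

```text
clock: 8.65
position: [0.5983, -0.1752, 0.2728]
ee_rot: [0.001, -0.087, 0.996, -0.003]
contact_force: [1.7, -8.6, 5.1]
width: 0.0209
gripper_force: 40.0
```

```bash
python3 -c "
from h import *
lev()
i,im=snap('wrist','w3.png')"
```

```text
grasp [ 0.5982 -0.1751  0.2918] w 0.020874906626282476 gf 39.97512996196747 F [ 1.7 -8.6  5.1]
ang 0.006534789383423112 r 0.19107616447387282
```

>>> servo_tool --series "0 0.0018 -0.0023 0 0 0 1; 0 0.0036 -0.0045 0 0 0 1; 0 0.0054 -0.0067 0 0 0 1; 0 0.0054 -0.0067 0 0 0 1"

```text
clock: 9.1
position: [0.5978, -0.1732, 0.2755]
ee_rot: [-0.0, -0.086, 0.996, -0.005]
contact_force: [6.6, -15.8, -10.3]
width: 0.0207
gripper_force: 40.2
```

```bash
python3 -c "
from h import *
lev()"
```

```text
grasp [ 0.5978 -0.173   0.2945] w 0.020667341910028093 gf 40.23159742355347 F [  6.6 -15.8 -10.3]
ang -0.011606965724903495 r 0.19123606224680972
```

The lever is at its top stop: it now pushes back with 10 N down. I relax, open and rise.

>>> servo_tool --series "0 -0.0025 0.003 0 0 0 1; 0 -0.0025 0.003 0 0 0 0.3; 0 -0.0025 0.003 0 0 0 0; 0 -0.0025 0.003 0 0 0 0; 0 -0.0025 0.003 0 0 0 0"

```text
clock: 9.6
position: [0.5965, -0.169, 0.275]
ee_rot: [-0.0, -0.087, 0.996, 0.001]
contact_force: [-0.5, -0.7, 0.4]
width: 0.0772
gripper_force: 0.0
```

>>> servo_tool --series "0 0 0 0 0 0 0; 0 0 -0.03 0 0 0 0; 0 0 -0.07 0 0 0 0; 0 0 -0.11 0 0 0 0; 0 0 -0.11 0 0 0 0"

```text
clock: 10.1
position: [0.5986, -0.1704, 0.3919]
ee_rot: [0.005, -0.087, 0.996, -0.003]
contact_force: [0.3, 0.1, 1.5]
width: 0.0855
gripper_force: 0.0
```

Run:
```python
from h import *
s=manip.get_state(); print(s['position'],s['qpos'].round(2))
print(go([.43,-.06,.30],down(190)))
i,im=snap('wrist','w4.png'); t,it=snap('top','t4.png')
# link ends predicted
for p in [[.5199,-.0251,.078],[.5261,-.0495,.078]]: print(proj(i,p))
a=im[60:320,280:560]; b=it[112:222,225:365]
o=np.zeros((600,800,3),np.uint8); x=cv2.resize(a,None,fx=1.8,fy=1.8); y=cv2.resize(b,(290,228)); o[:x.shape[0],:x.shape[1]]=x; o[:228,505:795]=y
cv2.imwrite('pics/c4.png',o[:,:,::-1])
```

```text
[ 0.59864633 -0.17037183  0.39187693] [-0.39  0.31  1.08  0.    1.75 -2.13]
[ 0.1478  0.1386  0.0895 -0.3449  0.5928  0.0231]
(np.float64(423.37998144589625), np.float64(105.62272867697186))
(np.float64(401.68930279353793), np.float64(107.25646937611117))
```

View pics/c4.png

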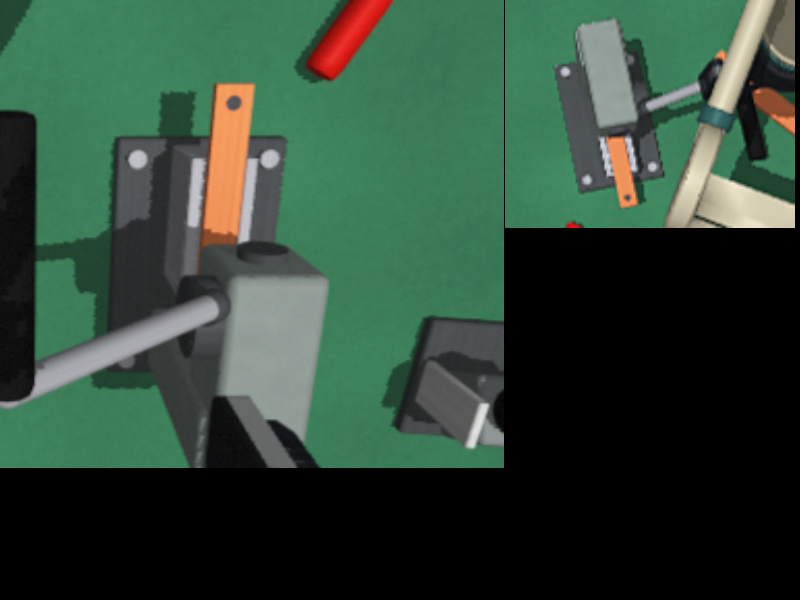

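The link lies in place, with its end corners at wrist pixels (399,107) and (422,107) against predictions of (402,107) and (423,106). The lever is at rest, and nothing else has moved. I go above the link end.

Run:
```python
from h import *
print(go([.51,-.045,.36],down(190)), go([.5457,-.0343,.19],down(190),p0=np.array([.51,-.045,.36]),r0=down(190)))
```

```text
[ 0.0641  0.1381  0.0261 -0.0587  0.132   0.0167] [-0.037   0.0043  0.17    0.      0.      0.    ]
```

>>> servo_tool --series "0.064 0.138 0.026 0 0 0 0; 0.064 0.138 0.026 0 0 0 0; 0.064 0.138 0.026 0 0 0 0; 0.064 0.138 0.026 0 0 0 0; 0.064 0.138 0.026 0 0 0 0"

```text
clock: 10.7
position: [0.5084, -0.044, 0.3581]
ee_rot: [-0.001, -0.088, 0.996, 0.0]
contact_force: [-0.6, -1.0, 0.5]
width: 0.0853
gripper_force: 0.0
```

>>> servo_tool --series "-0.037 0.004 0.17 0 0 0 0; -0.037 0.004 0.17 0 0 0 0; -0.037 0.004 0.17 0 0 0 0; -0.037 0.004 0.17 0 0 0 0; -0.037 0.004 0.17 0 0 0 0"

```text
clock: 11.2
position: [0.544, -0.0354, 0.1841]
ee_rot: [-0.005, -0.087, 0.996, 0.001]
contact_force: [-0.3, -0.6, -0.4]
width: 0.0855
gripper_force: 0.0
```

Run:
```python
from h import *
s=manip.get_state(); print(s['position'],go([.5457,-.0343,.055],down(190)))
i,im=snap('wrist','w5.png'); print(i['eye'],i['orientation'])
a=im[40:300,180:480]; cv2.imwrite('pics/c5.png',cv2.resize(a,None,fx=2.3,fy=2.3)[:,:,::-1])
```

```text
[ 0.54404876 -0.03536953  0.1841428 ] [-3.000e-03  4.000e-04  1.291e-01  1.818e-01 -5.153e-01 -4.460e-02]
[ 0.465529   -0.05045517  0.32749588] [0.09868443 0.63547062 0.75630749 0.12015595]
```

View pics/c5.png

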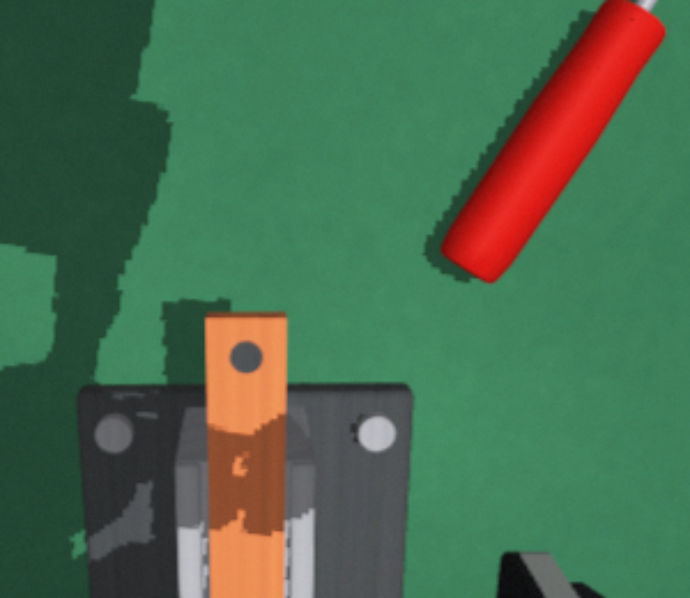

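Run:
```python
from h import *
i=eyes.camera_info('wrist')
c=lambda x,y: onz(i,180+x/2.3,40+y/2.3,.078)
L,Rr,L2,R2=c(205,318),c(288,318),c(210,597),c(286,597)
print(L,Rr,np.linalg.norm(L-Rr)); m=(L+Rr)/2; m2=(L2+R2)/2
d=m2-m; print(m,m2,np.degrees(np.arctan2(d[1],d[0])))
f=Rr-L; print(np.degrees(np.arctan2(f[0],-f[1])) )
u=d/np.linalg.norm(d); g=m+.023*u; print('grasp',g,go([g[0],g[1],.055],down(190)))
```

```text
[ 0.52857448 -0.05164042  0.078     ] [ 0.52430235 -0.02724704  0.078     ] 0.024764657030597707
[ 0.52643842 -0.03944373  0.078     ] [ 0.62012492 -0.02247244  0.078     ] 10.267770929866336
-170.06627259896953
grasp [ 0.54907008 -0.03534401  0.078     ] [-0.0043 -0.0005  0.1319  0.0773 -0.2602 -0.0488]
```

The link's end corners are at crop (205,318) and (288,318), giving a width of 24.8 mm (24 expected) and a yaw of 10°. I descend and grip.

>>> servo_tool --series "-0.0045 0 0.045 0 0 0 0; -0.0045 0 0.09 0 0 0 0; -0.0045 0 0.131 0 0 0 0; -0.0045 0 0.131 0 0 0 0; -0.0045 0 0.131 0 0 0 0" --squeeze 80

```text
clock: 11.75
position: [0.5517, -0.0349, 0.0598]
ee_rot: [0.001, -0.087, 0.996, -0.0]
contact_force: [0.7, 0.3, 0.8]
width: 0.0857
gripper_force: 0.0
```

```bash
python3 -c "
from h import *
print(go([.549,-.0353,.055],down(190)),manip.get_state()['contact_force'])"
```

```text
[ 0.0027  0.      0.0048 -0.0499  0.1188 -0.0282] [0.68970866 0.33828497 0.79978765]
```

>>> servo_tool --series "0.0025 0 0.005 0 0 0 0.3; 0.0025 0 0.005 0 0 0 1; 0.0025 0 0.005 0 0 0 1; 0.0025 0 0.005 0 0 0 1; 0.0025 0 0.005 0 0 0 1"

```text
clock: 12.25
position: [0.5481, -0.0345, 0.0542]
ee_rot: [0.001, -0.087, 0.996, -0.0]
contact_force: [-1.0, 0.2, 5.1]
width: 0.0226
gripper_force: 78.0
```

>>> servo_tool --series "0 0 0 0 0 0 1; 0 0 0 0 0 0 1; 0 0 0 0 0 0 1"

```text
clock: 12.55
position: [0.5481, -0.0345, 0.0542]
ee_rot: [0.001, -0.087, 0.996, -0.0]
contact_force: [-2.3, 0.4, 5.9]
width: 0.0224
gripper_force: 78.0
```

```bash
python3 -c "
from h import *
s=manip.get_state();print(s['position'],rot(s['ee_rot']).as_matrix().round(4),s['contact_force'],s['moment'],s['width'],s['gripper_force'])"
```

```text
[ 0.5481119  -0.03454993  0.05415511] [[-9.848e-01 -1.738e-01  1.500e-03]
 [-1.738e-01  9.848e-01 -2.000e-04]
 [-1.500e-03 -4.000e-04 -1.000e+00]] [-2.26650818  0.41264984  5.90155603] [0.02612936 0.07160654 0.07642254] 0.022448630107563032 77.99603462219238
```

>>> servo_tool --series "0 0 -0.002 0 0 0 1; 0.01 0 -0.003 0 0 0 1; 0.03 0 -0.003 0 0 0 1; 0.05 0 -0.003 0 0 0 1; 0.07 0 -0.003 0 0 0 1"

```text
clock: 13.05
position: [0.4764, -0.0466, 0.0555]
ee_rot: [-0.001, -0.087, 0.996, 0.0]
contact_force: [0.8, 0.1, -1.7]
width: 0.0226
gripper_force: 78.3
```

>>> servo_tool --series "0.02 0 0 0 0 0 1; 0.04 0 0 0 0 0 1; 0.055 0 0 0 0 0 1; 0.055 0 -0.02 0 0 0 1; 0.055 0 -0.05 0 0 0 1"

```text
clock: 13.55
position: [0.4214, -0.0557, 0.105]
ee_rot: [-0.003, -0.087, 0.996, 0.001]
contact_force: [-0.1, -0.0, -2.7]
width: 0.022
gripper_force: 78.6
```

Run:
```python
from h import *
s=manip.get_state();print(s['position'],s['width'],s['gripper_force'],s['contact_force'],s['moment'])
b=s['position']+rot(s['ee_rot']).apply([-.1028,-.001,-.0158]); print('bush',b)
t,im=snap('top','t6.png'); w,iw=snap('wrist','w6.png')
print(proj(t,b),proj(w,b),proj(t,s['position']))
u,v=map(int,proj(t,b)); a=cv2.resize(im[v-35:v+55,u-50:u+50],None,fx=4,fy=4,interpolation=cv2.INTER_CUBIC)
o=np.zeros((420,800,3),np.uint8); o[:360,:400]=a; o[:300,400:]=cv2.resize(iw,(400,300)); cv2.imwrite('pics/c6.png',o[:,:,::-1]); print(u-50,v-35)
```

```text
[ 0.42138003 -0.05571955  0.10500938] 0.021989525002355282 78.5990059375763 [-0.08453639 -0.02393941 -2.70912895] [-0.01361508  0.05946135 -0.00029456]
bush [ 0.5228916  -0.03894159  0.12025344]
(np.float64(285.9136353157219), np.float64(209.0234842243864)) (np.float64(290.1524242609906), np.float64(472.77780115892557)) (np.float64(292.5113693943427), np.float64(245.04443470557715))
235 174
```

View pics/c6.png

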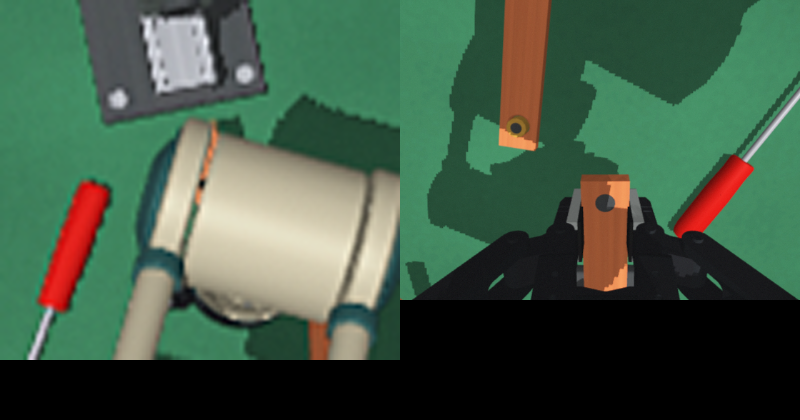

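The link is held straight in the pads, and its bush end is hidden from both cameras here. The camera pose comes next, along with the target moves.

```bash
cat >> h.py <<'E'
OFF=np.array([-.1028,-.001,-.0158])
def camframe(psi):
    c,s=np.cos(np.radians(psi)),np.sin(np.radians(psi)); a=np.radians(25)
    return np.array([np.cos(a)*c,np.cos(a)*s,np.sin(a)]),np.array([-np.sin(a)*c,-np.sin(a)*s,np.cos(a)])
def target(lens,psi,out=.11):
    x,z=camframe(psi); r=tool(-x,-z); return np.array(lens)+out*z-r.apply(OFF), r
E
python3 - <<'E'
from h import *
i=eyes.camera_info('top'); c=lambda x,y,z: onz(i,165+(x-1.5)/4,112+(y-1.5)/4,z)
a,b=c(171,219,.005),c(155,88,.005); d=b-a; print('R edge',a,b,np.degrees(np.arctan2(d[1],d[0])),np.linalg.norm(d))
a,b=c(60,233,.005),c(54,185,.005); d=b-a; print('L edge',np.degrees(np.arctan2(d[1],d[0])))
# base plate colour mask in top0, lens dark ring in both
im=cv2.imread('pics/top0.png'); 
g=im.astype(int); m=((g.max(2)-g.min(2)<22)&(g.max(2)<110)).astype(np.uint8); m[:, :160]=0;m[:,215:]=0;m[:120]=0;m[180:]=0
print(m.sum(),cv2.minAreaRect(cv2.findNonZero(m)))
p,r=target([.7107,.2456,.1],6); print(p,r.as_matrix().round(3))
s=manip.get_state(); p1=np.array([.45,.05,.30])
print(go(p1)); print(go(p+[-.02,-.0,.06],r,p0=p1)); print(s['qpos'].round(2))
E
```

```text
R edge [0.68195446 0.1998318  0.005     ] [0.78964066 0.21278585 0.005     ] 6.859402114415115 0.1084625563480793
L edge 7.569083228414107
744 ((191.07315063476562, 151.65855407714844), (33.57118606567383, 30.037376403808594), 83.6598129272461)
[0.57834486 0.23269442 0.14192904] [[-0.901 -0.105  0.42 ]
 [-0.095  0.995  0.044]
 [-0.423  0.    -0.906]]
[-0.0429  0.1008 -0.1912  0.      0.      0.    ]
[ -0.1378   0.1614   0.0984   0.7052 -24.6207   3.9577]
[-0.29  0.17  1.99  0.    0.97 -2.04]
```

>>> servo_tool --series "0 0 -0.04 0 0 0 1; -0.01 0.02 -0.08 0 0 0 1; -0.02 0.05 -0.12 0 0 0 1; -0.03 0.08 -0.16 0 0 0 1; -0.043 0.101 -0.191 0 0 0 1"

```text
clock: 14.15
position: [0.4484, 0.0521, 0.2982]
ee_rot: [-0.0, -0.087, 0.996, 0.0]
contact_force: [0.9, -1.2, -2.7]
width: 0.0223
gripper_force: 79.2
```

>>> servo_tool --series "-0.02 0.035 0.01 0 -5 1 1; -0.05 0.07 0.03 0 -10 2 1; -0.08 0.1 0.05 0 -15 3 1; -0.11 0.13 0.075 0 -20 3.5 1; -0.138 0.161 0.098 0.7 -24.6 3.5 1"

```text
clock: 14.65
position: [0.5565, 0.234, 0.197]
ee_rot: [0.213, -0.055, 0.975, 0.013]
contact_force: [1.3, -1.8, -3.0]
width: 0.0221
gripper_force: 79.2
```

>>> servo_tool --series "0 0 0 0 0 0 1; 0 0 0 0 0 0 1"

```text
clock: 14.85
position: [0.5551, 0.2334, 0.1962]
ee_rot: [0.21, -0.056, 0.976, 0.012]
contact_force: [0.5, -0.2, -1.5]
width: 0.0222
gripper_force: 79.4
```

Run:
```python
from h import *
s=manip.get_state(); print(s['position'],s['width'],s['gripper_force'],s['contact_force'])
p,r=target([.7107,.2456,.1],6.5); print(go(p+[-.02,0,.06],r)); print(go(p,r))
o=np.zeros((600,800,3),np.uint8)
b=s['position']+rot(s['ee_rot']).apply(OFF); print('bush est',b)
x=rot(s['ee_rot']).apply([-1,0,0]); y=rot(s['ee_rot']).apply([0,1,0]); n=rot(s['ee_rot']).apply([0,0,-1])
for k,nm in enumerate(('top','scene')):
    i,im=snap(nm,nm+'7.png'); q=b+.008*n
    u,v=[int(t) for t in proj(i,q)]; u0,v0=u-40,v-40
    o[:400,400*k:400*k+400]=cv2.resize(im[v0:v0+80,u0:u0+80],(400,400),interpolation=cv2.INTER_CUBIC)
    print(nm,u0,v0,'bush',proj(i,q),'corners',[np.round((np.array(proj(i,q+.015*x+e*.012*y))-[u0,v0])*5,1) for e in(1,-1)])
i,im=snap('wrist','wrist7.png'); o[400:,:267]=cv2.resize(im,(267,200)); 
cv2.imwrite('pics/c7.png',o[:,:,::-1])
```

```text
[0.55514516 0.23344291 0.19615618] 0.022170439832187274 79.4098949432373 [ 0.48191505 -0.18733852 -1.51425679]
[-0.0052 -0.0023 -0.004   0.0058 -0.7421  0.0814]
[ 0.0014 -0.0045  0.0589  0.0058 -0.7421  0.0814]
bush est [0.64191444 0.24246819 0.25279641]
top 136 117 bush (np.float64(176.50973207940467), np.float64(157.46438260179545)) corners [array([173.5, 176. ]), array([220.9, 170. ])]
scene 334 179 bush (np.float64(374.8341800239745), np.float64(219.18681874471952)) corners [array([233.5, 208.8]), array([192.4, 215.3])]
```

View pics/c7.png

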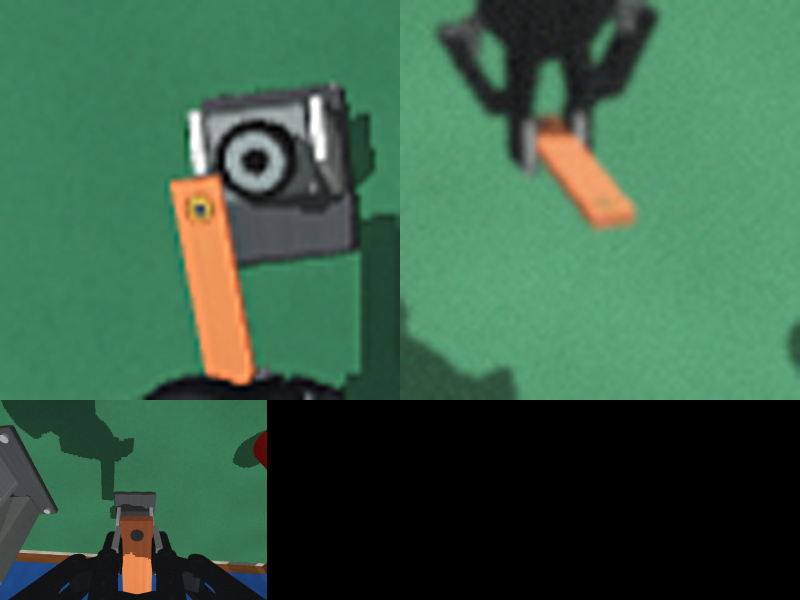

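The composite shows the bush at top px (175.8,158.4) against a prediction of (176.5,157.5). In the scene camera it is at (374.8,219.4) against (374.8,219.2). The grasp model therefore holds to about 2 mm, and the bush is flush in the link. I correct the lens to (0.7115, 0.2448) and move in.

Run:
```python
from h import *
p,r=target([.7115,.2448,.1],6.5); print(go(p,r))
```

```text
[ 0.0047 -0.0041  0.0614  0.0097 -0.369  -0.1252]
```

>>> servo_tool --series "0.001 -0.001 0.015 0 -0.1 0 1; 0.002 -0.002 0.03 0 -0.2 0 1; 0.003 -0.003 0.045 0 -0.3 0 1; 0.0045 -0.004 0.061 0 -0.4 0 1; 0.0045 -0.004 0.061 0 -0.4 0 1"

```text
clock: 15.5
position: [0.5785, 0.2298, 0.1406]
ee_rot: [0.215, -0.054, 0.975, 0.012]
contact_force: [-0.2, 0.0, -2.3]
width: 0.0219
gripper_force: 79.4
```

>>> servo_tool --series "0 0 0 0 0 0 1; 0 0 0 0 0 0 1; 0 0 0 0 0 0 1"

```text
clock: 15.8
position: [0.5794, 0.2317, 0.1433]
ee_rot: [0.217, -0.055, 0.975, 0.013]
contact_force: [-0.4, 0.7, -1.3]
width: 0.0222
gripper_force: 79.4
```

Run:
```python
from h import *
p,r=target([.7115,.2448,.1],6.5); print(go(p,r))
s=manip.get_state(); print(s['clock'],s['position'],s['contact_force'],s['width'],s['gripper_force'],s['qpos'].round(2))
# bush centroid checks: yellowish pixels near prediction in both views
b=s['position']+rot(s['ee_rot']).apply(OFF+[0,0,-.008])
for nm in('top','scene'):
    i,im=snap(nm,nm+'8.png'); u,v=proj(i,b); x,y=int(u)-6,int(v)-6
    c=im[y:y+13,x:x+13].astype(int); m=(c[:,:,0]-c[:,:,2]<np.median(c[:,:,0]-c[:,:,2])-25)
    h=(c[:,:,0]>c[:,:,1]); print(nm,u,v); print((c[:,:,0]-c[:,:,1]))
```

```text
[ 0.0008 -0.001   0.0011  0.0589  0.1353 -0.095 ]
15.8 [0.57942092 0.23172571 0.14328781] [-0.44620543  0.66559457 -1.30069236] 0.022221535710201183 79.37591314315796 [ 0.32  0.24  1.9  -0.16  0.58 -1.25]
top 181.55338235305567 154.34013841440137
[[ -1  -6  -8 -14 -12  -3 -28 -21 -19 -10  -3  -1   0]
 [ -7  -4   6  26  42  60  34  46  63  64  17  -3   0]
 [ 11  57  88  97 100 105 104 104  94 102  34  -7   0]
 [ 52  93  99  94  90  92  93  91  91 108  41 -13  -5]
 [ 26 103  95  93  94  94  93  93  92  94  51 -18 -14]
 [-49 102  96 102  71  53  59  80  98  99  54 -20 -19]
 [-96  93  97  87  34  28  24  41  80 102  70 -12 -19]
 [-89  42  96  78  33  -2 -24  39  65 100  95  11 -12]
 [-84   8  96  91  41  17  13  23  73  96 101  38  -8]
 [-79  -9 100 101  77  57  49  58  85  93 103  55  -6]
 [-77 -65 104  97  97  95  94  98  95  91  91  61  -9]
 [-73 -94 107  97  91  90  90  92  93  89  95  66  -8]
 [-73 -91  94  96  91  90  90  92  92  90  94  87   7]]
scene 373.4154240077244 237.04432216122427
[[ 82  78  83  77  81  72  43 -15 -63 -75 -73 -72 -71]
 [ 80  80  82  78  80  82  73  31 -41 -72 -74 -72 -75]
 [ 83  79  82  81  81  78  80  59  -3 -58 -73 -72 -71]
 [ 91  83  82  78  82  79  80  76  45 -14 -55 -71 -72]
 [ 78  88  82  80  78  78  77  74  72  43 -14 -62 -74]
 [ 41  78  84  82  75  73  72  68  70  70  32 -36 -72]
 [ -9  55  85  79  67  58  51  55  66  75  64   8 -50]
 [-44  16  69  87  74  64  62  67  69  79  76  47 -23]
 [-61 -25  34  73  84  79  81  79  81  85  87  63  -1]
 [-72 -57 -17  41  78  85  86  85  85  80  75  56   2]
 [-72 -69 -52  -2  58  75  73  70  64  47  37  15 -22]
 [-73 -74 -69 -34  12  29  20  14   3 -14 -25 -36 -55]
 [-70 -70 -69 -62 -43 -38 -43 -54 -58 -65 -66 -65 -70]]
```

```bash
python3 -c "
from h import *
print(manip.sign_off())"
```

```text
the job is handed in; nothing more can be done
None
```

I pressed the bush flush, eased the lever back to its rest, and handed the job in at 15.9 s with the link still held at the inspection camera, the bush within about 2–3 mm of the focus point by my measurements.

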